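# Turn the bottle's label up and hold the reading glass over it

### The job

The dropper bottle lies on the white board with the front of its label (the side with the fruit picture) turned away: roll it along the board, without lifting it, until that side faces straight up, and let it lie still. Then draw the reading glass out of its slanted stand by the handle and hold it level and still about 8 cm above the bottle, the lens centred over the label, clear of bottle, board and stand. Finish while holding it there; leave the other things alone.

Things in the scene. Friction and masses are not known exactly. Their poses are not given: they have to be found in the camera images.
- bottle_mid (a point): Small brown glass dropper bottle with black dropper cap, lying on its side on the board. Body a 34 mm cylinder, 58 mm long, then a tapering neck, 24 mm collar and thin rubber bulb (102 mm in all). Point: on its axis, 30 mm from its base, 17 mm above the board when it lies there. x axis: along the bottle to the cap. z axis: out of the front of the label (fruit picture); up when done. Slippery; rolls easily, soon stops.
- lens (a point): Centre of the lens of the reading glass: a round lens in a rim, 74 mm across and 9 mm thick, on a straight black handle. Axes of the glass: y from the handle's end towards the lens, z square to the lens, x across it. 38 mm from here to the outer rim. It stands with the rim down in the slanted stand, the handle sloping up at 35 degrees towards the robot.
- handle (a point): Middle of the straight, round black handle of the reading glass (13 mm thick, 88 mm long); same axes as the lens, which lies 82 mm from here along y. The whole glass weighs some 70 g and balances 60 mm from here along y, near the lens.
- stand: Fixed slanted wooden stand, 100 wide, 104 deep, 65 high, on the white board (fixed, flat, top 85 mm above the table) that carries everything. Origin under the middle of its foot; x axis: level, the way the lens points. The lens lies on a 35 degree ramp between cheeks (3 mm play a side), two keepers 4 mm over its lowest 26 mm: draw it 45 mm or more along the handle, then lift. The handle sticks out.
- tape: Roll of brown parcel tape standing flat, 96 mm across, 48 mm high; origin at its underside. A bystander.
- weight: Brass balance weight with a knob, 34 mm across, 44 mm high; origin at its underside. A bystander.
- packet: Paper packet tied with red twine, 82 x 107 x 46 mm; origin at its underside. A bystander.

How it is judged:
By the outcome, as a careful person would: the job done as asked, in the order asked, and still so for the second after the job is handed in, while the arm keeps its last pose, push and grip.
It also fails if it takes over 51 s, if anything falls off the work surface, if the arm or the gripper's body presses on something with over 40 N, if the wrist force passes 120 N, or if a joint passes its speed limit or range.

### The arm

A 7-joint arm with a two-finger parallel gripper is mounted at the origin on a cart in front of the work surface, level with it; the furniture and walls round the work are solid. World frame = base frame: x ahead of the robot, y to its left, z up, the work surface at z = 0. Lengths are in mm, angles in rad, forces in N, time in s.
With the tool pointing down it reaches from about 400 to 875 mm from the base axis. Payload 6.5 kg.
Tool frame: the origin (TCP) lies midway between the tips of the shut fingers; the grasp point (between the pads) lies env.hold_point_z behind it (env.hold_point_z is the distance from the TCP to the grasp point, in mm); z points along the fingers, y is the line along which they close (so a half turn about z gives the same grasp; the last joint's range is limited). The gripper opens to 88 mm and grips with 3 to 60 N. Pads are 18 mm wide; open, the fingers measure 123 mm over their backs; the gripper's body (75 mm by 187 mm) begins 45 mm behind the grasp point.
Start: joints at [1.078, 0.536, -0.004, 1.538, 0.003, 1.067, -0.071], TCP at [269.068, -591.686, 207.616] pointing down, gripper open.
Joint ranges: [-2.7, 2.7], [-0.37, 2.16], [-1.27, 1.26], [0.24, 2.4], [-1.31, 4.45], [0.19, 1.91], [-2.76, 2.76]. Speed limits (rad/s): [2.39, 2.39, 3.14, 3.14, 3.14, 3.14, 3.14].

### API

Orientations are given as a rotation vector (axis times angle).
In Python, from workcell import status, cams, order, env gives the robot as it stands. The module is installed in compiled form; this text tells all that it offers.
- The arm moves only by the tool send_rows, never from a script. Its argument "targets" is a list of rows, each a list of 4 numbers: the shift along the tool's x, y, z each as a share of 0.4 m, from -1 to 1, then the turn about the tool's z as a share of 180 degrees, from -1 to 1. A call has 1 to 10 rows; each row shifts and turns the commanded pose from where the row before left it, along the tool's axes as they then stand; what a row does not reach is not made up. A row lasts 1/10 s, in which the tool goes at most 50 mm and 8.59 degrees, less where a joint would pass 70% of its speed; a pose out of reach is approached as far as the arm can. A call with a number of a shift or a turn outside -1 to 1 is refused whole. A call with a gripper value outside its range is refused whole. "claw" is the closure, from -1 (fully open) to 1 (shut), so that 0 is half open, set as the call begins (left out, the last holds). The fingers move at their own pace and stop on an object; "force" is the grip in N (left out, the last holds). Time passes only in rows, so rows that do not move let the fingers close. It gives the time, the measured TCP pose, the force, the opening and the grip force at its end, in the units of the state.
- status.sense(): the state, without advancing time (a new reading comes with each control period).
- cams.camera(name): name is "scene" or "side" or "wrist"; returns a dict with "image" (420x560x3 uint8, red, green, blue), "z_map" (420x560 float32, mm along the optical axis (not along the pixel's ray), 0 where there is no reading), "intrinsics" (3x3 intrinsics, pixels), "extrinsics" (4x4, takes a point from camera to world coordinates). Camera axes: x right, y down, z forward; pixel columns grow to the right and rows downward; lengths in mm; the calibration is good to about 2 mm. The wrist camera is an equidistant fisheye: a pixel r from the principal point sees the ray r / f radians off the axis. A picture is of the moment at which its call begins.
- order.hand_in(): hands the job in; it is judged then, once.
The state is a dict: "time_s": time; "joint_positions": joint angles; "qd": joint speeds; "joint_torque": joint torques, N m; "position": TCP position; "eef_rot": TCP orientation; "contact_force": force on the tool from outside, world axes, zero at the start; "moment": the same for the moment, N m; "grip_width": finger opening in mm; "gripper_force": force on a finger pad.
Only numpy, scipy, OpenCV 4.12 (cv2) and the standard library are available. Lean on these libraries where they do the work, as an engineer would, in place of code of your own. Each camera call takes 0.05 s, during which the arm holds its last target. There are 200 camera calls.

## Working session

There is one attempt and no reset: what is moved stays moved. The work goes in short steps, Python scripts to look and compute and a tool call to move; the robot and the scene stay as the last step left them, time stands still between calls to the robot, and variables do not carry over. Pictures are saved under pics/ and viewed, at most 10 in all, crops included, and the job is handed in when it is done.

Besides the shell and the picture viewer there is one more tool, called after "Request:" by a JSON object that holds its "fn" and its "kwargs". send_rows: Moves the arm, as the interface text tells. Its arguments: {"type":"object","properties":{"targets":{"type":"array"},"claw":{"type":"number"},"force":{"type":"number"}},"required":["targets"]}

```bash
mkdir -p pics
cat > h.py <<'E'
import numpy as np, cv2
from scipy.spatial.transform import Rotation as R
from workcell import status, cams, order, env
def cap(n,f=None):
    c=cams.camera(n)
    if f: cv2.imwrite('pics/'+f,c['image'][:,:,::-1])
    return c
def pts(c):
    z=c['z_map'];K=c['intrinsics'];v,u=np.mgrid[:z.shape[0],:z.shape[1]]
    P=np.stack([(u-K[0,2])/K[0,0]*z,(v-K[1,2])/K[1,1]*z,z],-1)
    E=c['extrinsics'];W=P@E[:3,:3].T+E[:3,3];W[z<=0]=np.nan
    return W
E
python3 - <<'E'
from h import *
a=cap('scene');b=cap('side')
np.savez('c0.npz',s=pts(a),d=pts(b),si=a['image'],di=b['image'])
cv2.imwrite('pics/s0.png',a['image'][:,:,::-1]);cv2.imwrite('pics/d0.png',b['image'][:,:,::-1])
print(a['extrinsics'],b['extrinsics'],a['intrinsics'],env.hold_point_z)
s=status.sense();print(s);print(R.from_rotvec(s['eef_rot']).as_matrix())
E
```

```text
[[-7.36755616e-01 -4.73198438e-01  4.82984886e-01  8.02489309e+01]
 [-6.76155579e-01  5.17916588e-01 -5.24000039e-01  4.49260469e+02]
 [-2.18988408e-03 -7.12632897e-01 -7.01533719e-01  9.03167101e+02]
 [ 0.00000000e+00  0.00000000e+00  0.00000000e+00  1.00000000e+00]] [[-9.97913562e-01 -2.06427514e-02  6.11751586e-02  5.08340987e+02]
 [-6.02735943e-02  6.37496299e-01 -7.68092158e-01  6.32600637e+02]
 [-2.31434018e-02 -7.70176827e-01 -6.37410415e-01  7.84576552e+02]
 [ 0.00000000e+00  0.00000000e+00  0.00000000e+00  1.00000000e+00]] [[512.66528277   0.         281.61549987]
 [  0.         512.66528277 218.04667025]
 [  0.           0.           1.        ]] 18.700000000000003
{'time_s': 0.1, 'joint_positions': array([ 1.07781521,  0.53707199, -0.00439217,  1.53873722,  0.00259375,
        1.06732754, -0.07118116]), 'qd': array([-0.00216491, -0.00172655,  0.0004957 , -0.00273852,  0.0005873 ,
       -0.00181616, -0.00196666]), 'joint_torque': array([ 1.76081947e-03, -5.72082353e+01,  9.93263349e-01, -2.52235401e+01,
       -5.62125701e-02,  1.34379510e-02,  7.31526302e-05]), 'position': array([ 268.77829446, -591.17581223,  206.85358082]), 'eef_rot': array([-3.06888393e+00, -6.65071604e-01,  7.12616882e-04]), 'contact_force': array([0.19153095, 0.58944671, 0.14169221]), 'moment': array([-0.02834835, -0.00483228,  0.02315914]), 'gripper_force': 0.0, 'grip_width': 87.7567526288618}
[[ 9.10283176e-01  4.13985469e-01 -7.54956567e-04]
 [ 4.13986137e-01 -9.10282199e-01  1.34066941e-03]
 [-1.32205869e-04 -1.53293036e-03 -9.99998816e-01]]
```

View pics/s0.png

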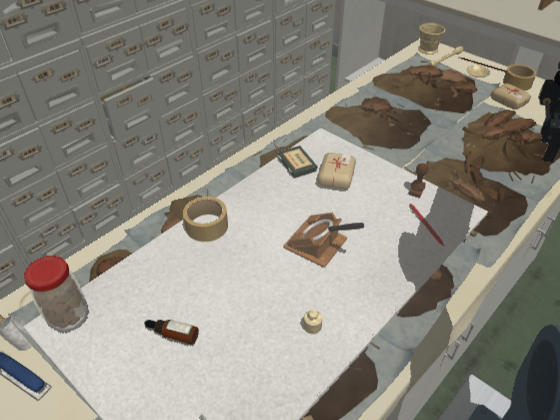

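View pics/d0.png

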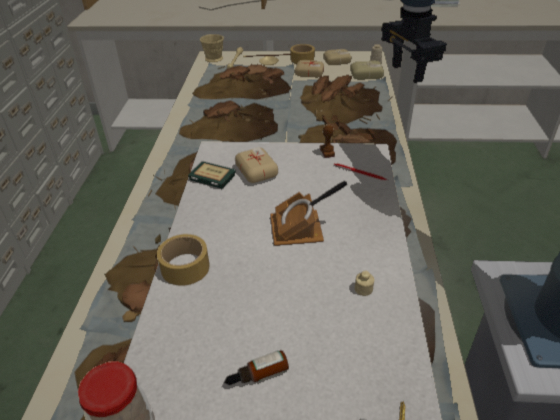

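The scene camera shows the bottle at (178,331), cap to the left with part of a white label on top. The stand and glass are at (318,238), with the handle tip at (362,226). The side camera has the bottle at (260,368) and the handle from (313,203) to (346,185).

Run:
```python
from h import *
d=np.load('c0.npz')
def box(W,u0,u1,v0,v1): return W[v0:v1,u0:u1].reshape(-1,3)
S,D=d['s'],d['d']
for n,W,b in (('s',S,(135,210,305,355)),('d',D,(215,300,340,395))):
    P=box(W,*b);print(n,'board z',np.nanmedian(P[:,2]));P=P[P[:,2]>np.nanmedian(P[:,2])+5]
    o=P[:,:2].mean(0)
    m=P[:,:2].mean(0);_,_,V=np.linalg.svd(P[:,:2]-m);a=V[0];t=(P[:,:2]-m)@a
    print(len(P),m,a,m+a*t.min(),m+a*t.max(),'zmax',P[:,2].max())
    for lo in np.arange(t.min(),t.max(),10):
        q=P[(t>=lo)&(t<lo+10)];w=(q[:,:2]-m)@V[1];print(round(lo),len(q),q[:,2].max().round(1),w.min().round(1),w.max().round(1))
for n,W,I,b in (('s',S,d['si'],(325,370,215,240)),('d',D,d['di'],(312,352,178,210))):
    P=box(W,*b);C=box(I,*b).astype(int)
    k=(C.max(1)<60)&(P[:,2]>110);Q=P[k];m=Q.mean(0);_,_,V=np.linalg.svd(Q-m);t=(Q-m)@V[0]
    print(n,'handle',k.sum(),m,V[0],m+V[0]*t.min(),m+V[0]*t.max(),'elev',np.degrees(np.arcsin(V[0][2])))
for n,W,b in (('s',S,(280,350,205,268)),('d',D,(268,325,190,245))):
    P=box(W,*b);P=P[P[:,2]>93];print(n,'stand',P.min(0),P.max(0),np.median(P,0))
for n,b in (('weight',(300,325,305,335)),('tape',(180,230,195,242)),('packet',(315,358,148,192))):
    P=box(S,*b);P=P[P[:,2]>95];print(n,P.min(0),P.max(0))
im=cv2.resize(d['si'][305:355,130:215],None,fx=6,fy=6,interpolation=3)
im2=cv2.resize(d['di'][340:395,215:300],None,fx=6,fy=6,interpolation=3)
cv2.imwrite('pics/b.png',np.vstack([im,im2])[:600,:,::-1])
```

```text
s board z 84.98708473168199
853 [573.42286256 201.3316999 ] [-0.90353178 -0.42852108] [631.3975754  228.82756366] [539.10370191 185.05503513] zmax 122.99584343847391
-64 27 110.5 -10.6 2.5
-54 41 110.6 -10.5 2.9
-44 44 115.9 -11.1 7.4
-34 69 116.0 -15.4 7.8
-24 73 120.0 -16.6 11.3
-14 103 121.7 -17.1 12.2
-4 102 122.6 -17.8 13.9
6 101 123.0 -16.9 13.1
16 110 121.5 -18.4 12.7
26 118 120.4 -21.4 12.3
36 65 119.9 -20.4 10.0
d board z 86.6062988134787
1202 [581.55423469 204.05204169] [0.92295063 0.38491835] [541.35746895 187.2879027 ] [635.122484  226.3927838] zmax 123.65862129362245
-44 131 122.1 -19.9 10.5
-34 145 123.7 -19.7 10.9
-24 146 122.5 -18.6 12.4
-14 149 123.3 -19.1 12.2
-4 149 122.7 -18.9 11.9
6 149 121.4 -19.6 12.2
16 108 119.0 -15.3 8.3
26 97 115.9 -15.2 8.5
36 65 112.0 -9.0 3.4
46 59 112.8 -9.1 4.2
56 4 105.5 -4.5 0.2<stdin>:14: RuntimeWarning: Mean of empty slice.
  ret = um.true_divide(
Traceback (most recent call last):
ValueError: zero-size array to reduction operation minimum which has no identity
```

Run:
```python
from h import *
d=np.load('c0.npz')
def box(W,u0,u1,v0,v1): return W[v0:v1,u0:u1].reshape(-1,3)
S,D=d['s'],d['d']
for n,W,I,b in (('s',S,d['si'],(330,370,215,240)),('d',D,d['di'],(312,352,178,210))):
    P=box(W,*b);C=box(I,*b).astype(int)
    k=(C.max(1)<95)&(P[:,2]>100);Q=P[k];m=np.median(Q,0);_,_,V=np.linalg.svd(Q-m);t=(Q-m)@V[0]
    print(n,'handle',k.sum(),m,V[0],m+V[0]*t.min(),m+V[0]*t.max(),'elev',np.degrees(np.arcsin(V[0][2])))
    P=P[P[:,2]>100]; print(P[np.argmax(P[:,2])],P[np.argmin(P[:,0])])
for n,W,b in (('s',S,(280,350,205,268)),('d',D,(268,325,190,245))):
    P=box(W,*b);P=P[P[:,2]>93];print(n,'stand',P.min(0),P.max(0),np.median(P,0))
for n,b in (('weight',(300,325,305,335)),('tape',(180,230,195,242)),('packet',(315,358,148,192))):
    P=box(S,*b);P=P[P[:,2]>95];print(n,P.min(0),P.max(0))
im=[cv2.resize(x,(400,265),interpolation=3) for x in (d['si'][305:355,135:210],d['di'][343:393,222:297],d['si'][200:270,270:375],d['di'][175:245,255:360])]
cv2.imwrite('pics/b.png',np.vstack([np.hstack(im[:2]),np.hstack(im[2:])])[:,:,::-1])
```

```text
s handle 178 [ 468.63700317 -160.38083022  178.01834777] [-0.74173721 -0.02997264  0.67002056] [ 525.4004636  -158.08709255  126.74319914] [ 438.88332601 -161.58313765  204.89521903] elev 42.0686517949235
[ 437.88874665 -164.10963219  201.13517827] [ 434.61291213 -167.12142993  195.62570623]
d handle 196 [ 470.64630739 -160.32799413  179.16520571] [ 0.8043192   0.11847384 -0.58226675] [ 440.80896841 -164.7229461   200.76520037] [ 508.74592002 -154.71603364  151.58394485] elev -35.61013235160411
[ 443.86226047 -165.51187448  202.90166914] [ 439.45300887 -165.64434917  195.49031362]
s stand [ 460.54024599 -205.65749572   93.00485515] [582.80452493 -95.61951792 186.0248395 ] [ 526.04845463 -150.84238827  120.59674796]
d stand [ 482.25628411 -209.25142757   93.00051419] [597.3504423  -95.78421707 175.12744386] [ 538.6347106  -143.71061342  120.15998122]
weight [388.28704546  -2.92424137  95.56630372] [422.46091265  31.30235147 130.88359481]
tape [700.15238194 -76.1440137   95.02119017] [798.00237031  19.71980734 135.5435732 ]
packet [ 585.54466854 -414.63377393   95.096416  ] [ 700.84828791 -296.05214427  131.90714059]
```

View pics/b.png

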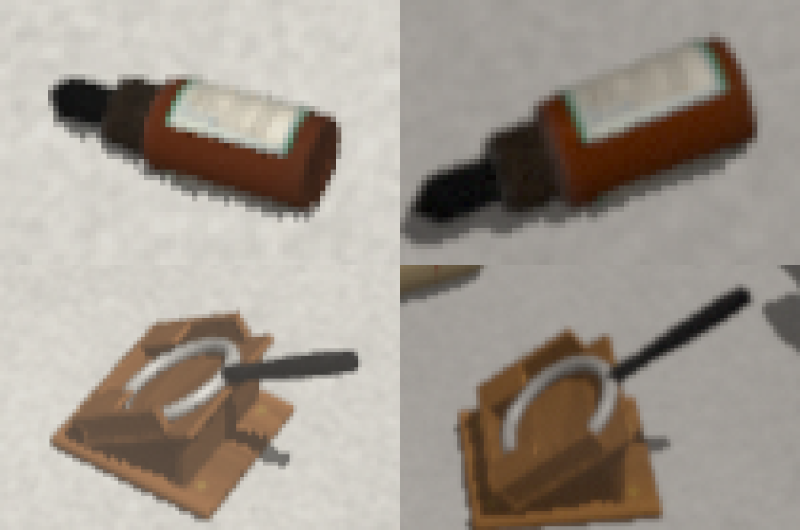

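The crops show the label's plain text panel partly on top of the bottle. The glass lies with its rim in the stand and its handle towards the robot. I'll move over the bottle for a close look; the tool's x already runs along the bottle axis.

Request:
{"fn": "send_rows", "kwargs": {"targets": [[0.0857,-0.084,-0.03,0],[0.0857,-0.084,-0.03,0],[0.0857,-0.084,-0.03,0],[0.0857,-0.084,-0.03,0],[0.0857,-0.084,-0.03,0],[0.0857,-0.084,-0.03,0],[0.0857,-0.084,-0.03,0],[0.0857,-0.084,-0.03,0],[0.0857,-0.084,-0.03,0],[0.0857,-0.084,-0.03,0]], "claw": -1}}

```text
time_s: 1.1
position: [442.1, -142.0, 328.0]
eef_rot: [3.07, 0.665, -0.0]
contact_force: [1.1, -0.6, 0.7]
grip_width: 87.7
gripper_force: 0.0
```

Request:
{"fn": "send_rows", "kwargs": {"targets": [[0.0857,-0.084,0,0],[0.0857,-0.084,0,0],[0.0857,-0.084,0,0],[0.0857,-0.084,0,0],[0.0857,-0.084,0,0],[0.0857,-0.084,0,0],[0.0857,-0.084,0,0],[0.0,0,0,0]]}}

```text
time_s: 1.9
position: [562.5, 177.3, 326.7]
eef_rot: [-3.063, -0.678, 0.001]
contact_force: [0.0, 0.8, -0.3]
grip_width: 88.5
gripper_force: 0.0
```

Run:
```python
from h import *
c=cap('wrist','w1.png');s=status.sense()
print(s['time_s'],s['position'],R.from_rotvec(s['eef_rot']).as_matrix(),s['joint_positions'],c['intrinsics'],c['extrinsics'])
```

```text
1.95 [562.46737233 173.31613524 326.65164718] [[ 0.9078809   0.41922382 -0.00191282]
 [ 0.41922685 -0.90788008  0.00161551]
 [-0.00105935 -0.0022686  -0.99999687]] [-0.01620729  0.37161255 -0.48083829  1.53646252  0.17393498  1.27766758
 -1.65774465] [[325.1922621    0.         278.29522111]
 [  0.         325.1922621  202.8887812 ]
 [  0.           0.           1.        ]] [[ 4.22059501e-01 -8.70831359e-01 -2.52028811e-01  6.26146599e+02]
 [-9.06553492e-01 -4.06995311e-01 -1.11873064e-01  2.06637551e+02]
 [-5.15197178e-03  2.75694688e-01 -9.61231448e-01  5.03396358e+02]
 [ 0.00000000e+00  0.00000000e+00  0.00000000e+00  1.00000000e+00]]
```

View pics/w1.png

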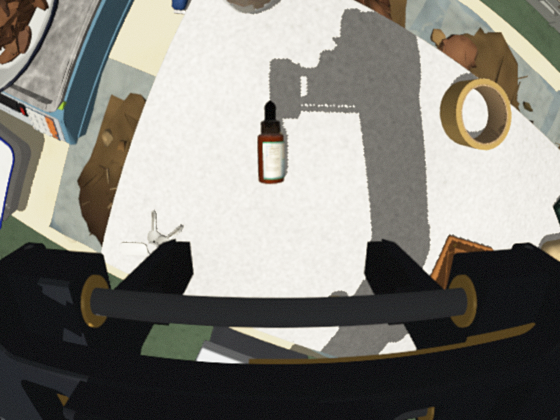

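The bottle is at (271,145), cap up in the image. The label's plain panel is on top, with bare brown glass on its left edge. I'll enlarge it.

Run:
```python
import cv2
i=cv2.imread('pics/w1.png')[95:195,215:325]
cv2.imwrite('pics/w1c.png',cv2.resize(i,None,fx=6,fy=6,interpolation=2))
```

```text
(no output)
```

View pics/w1c.png

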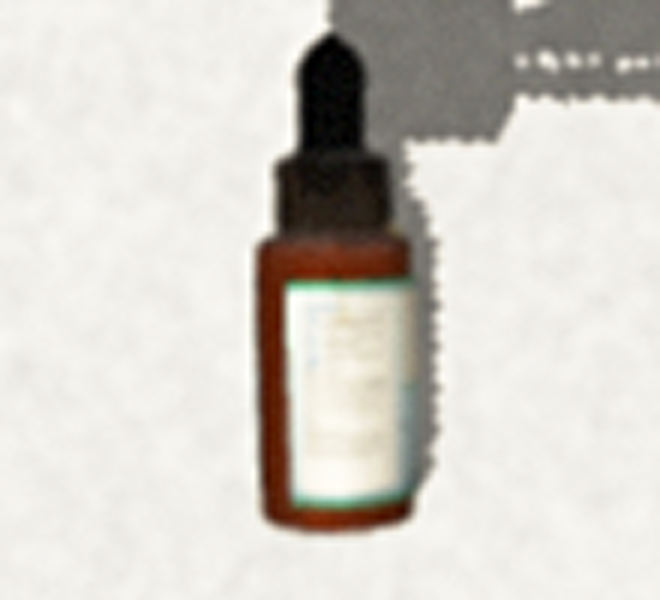

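The label's left edge sits about 38° left of the top and the label runs on past the right side. So the front is down on the right (tool +y), and the bottle must roll towards tool −y. Next I locate it in tool axes.

```bash
cat >> h.py <<'E'
def wpts(c):
    z=c['z_map'];K=c['intrinsics'];v,u=np.mgrid[:z.shape[0],:z.shape[1]]
    x=(u-K[0,2])/K[0,0];y=(v-K[1,2])/K[1,1];t=np.hypot(x,y)+1e-9
    k=np.tan(np.minimum(t,1.4))/t;P=np.stack([x*k*z,y*k*z,z],-1)
    E=c['extrinsics'];W=P@E[:3,:3].T+E[:3,3];W[z<=0]=np.nan
    return W
def bottle(c,rad=75,guess=(580,204)):
    """bottle axis in world + tool frame, from wrist picture: non-white pixels near guess"""
    W=wpts(c);near=np.hypot(W[...,0]-guess[0],W[...,1]-guess[1])<rad
    b=np.nanmedian(W[...,2][near]);m=near&(W[...,2]>b+6)
    P=W[m];ctr=P[:,:2].mean(0);_,_,V=np.linalg.svd(P[:,:2]-ctr);a=V[0]*np.sign(V[0][0])
    n=np.array([a[1],-a[0]]);t=(P[:,:2]-ctr)@a;w=(P[:,:2]-ctr)@n
    base=t.min();B=(t<base+55)
    q=np.linalg.lstsq(np.c_[t[B],np.ones(B.sum())],w[B],rcond=None)[0]
    wm=(np.percentile(w[B],1)+np.percentile(w[B],99))/2
    mid=ctr+a*(base+30)+n*wm
    print('board',b,'top',np.percentile(P[:,2],98),'axis deg',np.degrees(np.arctan2(a[1],a[0])),'len',np.ptp(t),'width',np.percentile(w[B],99)-np.percentile(w[B],1),'mid',mid)
    s=status.sense();M=R.from_rotvec(s['eef_rot']).as_matrix()
    d=M.T@(np.array([*mid,102])-s['position']);print('mid in tool',d,'tool x deg',np.degrees(np.arctan2(M[1,0],M[0,0])),s['position'])
    return mid,a,m
E
python3 - <<'E'
from h import *
c=cap('wrist');bottle(c)
E
```

```text
bash:   615 Killed                     python3 - <<'E'
from h import *
c=cap('wrist');bottle(c)
E
```

```bash
sed -i 's/svd(P\[:,:2\]-ctr)/svd(P[:,:2]-ctr,full_matrices=False)/; s/m=near&(W\[...,2\]>b+6)/m=near\&(W[...,2]>b+6)\&(W[...,2]<b+45)/' h.py
python3 - <<'E'
from h import *
c=cap('wrist');mid,a,m=bottle(c);v,u=np.where(m);print(m.sum(),u.min(),u.max(),v.min(),v.max())
E
```

```text
board 443.35089080339156 top 465.13882647227615 axis deg -61.665169298679835 len 140.60460429534515 width 38.02656814156567 mid [549.60617503 229.00363575]
mid in tool [ 13.19835039 -60.43929977 224.94438982] tool x deg 24.44132512311565 [562.85426973 168.75636187 326.99297299]
26355 0 519 293 419
```

```bash
sed -i 's/    b=np.nanmedian/    near[int(vmax):]=False;b=np.nanmedian/; s/guess=(580,204))/guess=(580,204),vmax=235)/' h.py
python3 - <<'E'
from h import *
c=cap('wrist');mid,a,m=bottle(c);v,u=np.where(m);print(m.sum(),u.min(),u.max(),v.min(),v.max())
E
```

```text
board 84.87404195912319 top 120.11924448973221 axis deg 26.251508163211323 len 101.1822440895945 width 33.478093434742945 mid [570.53823073 193.7220291 ]
mid in tool [ 17.75186606 -20.59517729 225.22448567] tool x deg 24.359473295215928 [562.99595717 167.92391249 327.26191492]
1810 249 277 97 180
```

The checks hold: board 85, top 119–120, width 33.5, length 101. I'll descend astride the bottle, 4 mm towards the cap from bottle_mid, then narrow the gap.

Request:
{"fn": "send_rows", "kwargs": {"targets": [[0.055,-0.0515,0,-0.008],[0,0,0.1,0],[0,0,0.1,0],[0,0,0.1,0],[0,0,0.1,0],[0,0,0.08,0],[0,0,0.06,0],[0,0,0.03,0],[0,0,0.015,0],[0,0,0,0]], "claw": -0.36, "force": 3}}

```text
time_s: 3.1
position: [574.9, 196.7, 93.9]
eef_rot: [3.062, 0.702, 0.0]
contact_force: [0.0, -0.2, -0.3]
grip_width: 60.1
gripper_force: 0.0
```

Run:
```python
from h import *
c=cap('wrist');bottle(c,60,(570.5,193.7),300)
cv2.imwrite('pics/w2.png',cv2.resize(c['image'][120:330,150:410,::-1],None,fx=2.8,fy=2.8,interpolation=2))
```

```text
board 111.34053133551345 top 155.12934489154966 axis deg -64.49683251093867 len 92.06073616897237 width 47.87684790756106 mid [565.54679308 210.58171898]
mid in tool [ -2.91167156 -16.35833143  -7.41674034] tool x deg 25.854368475841177 [575.31084896 197.13230174  94.593431  ]
```

View pics/w2.png

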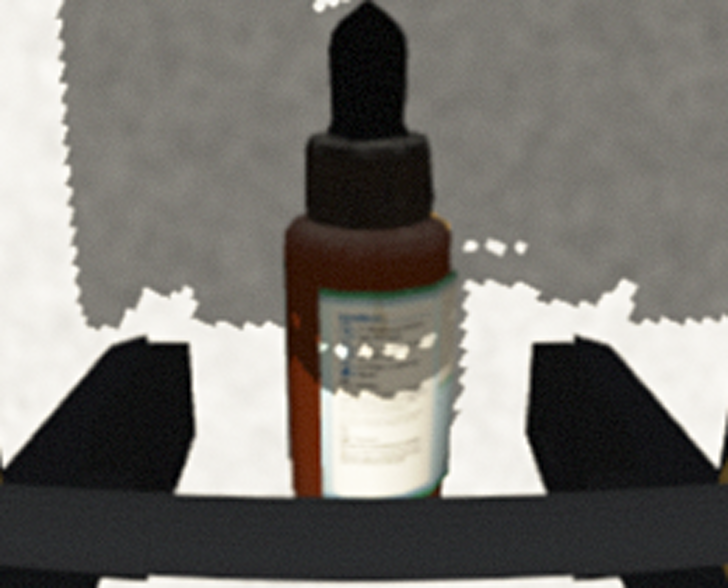

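The fingers stand either side of the bottle. The text panel runs from about −36° (x=322) to about +50° (x=435), and the next panel just shows on the right. I'll narrow to 41 mm and roll about 20 mm towards −y.

Request:
{"fn": "send_rows", "kwargs": {"targets": [[0,0,0,0],[0,0,0,0],[0,0,0,0],[0,-0.01,0,0],[0,-0.01,0,0],[0,-0.01,0,0],[0,-0.01,0,0],[0,-0.01,0,0],[0,0,0,0],[0,0,0,0]], "claw": 0.07}}

```text
time_s: 4.15
position: [565.8, 215.4, 93.6]
eef_rot: [3.061, 0.704, -0.0]
contact_force: [-0.0, 0.0, -1.1]
grip_width: 41.2
gripper_force: 0.0
```

Run:
```python
from h import *
c=cap('wrist');print(status.sense()['position'],status.sense()['grip_width'])
cv2.imwrite('pics/w3.png',cv2.resize(c['image'][120:330,150:410,::-1],None,fx=2.8,fy=2.8,interpolation=2))
```

```text
[565.92899569 215.20515554  93.5825617 ] 41.13113363894629
```

View pics/w3.png

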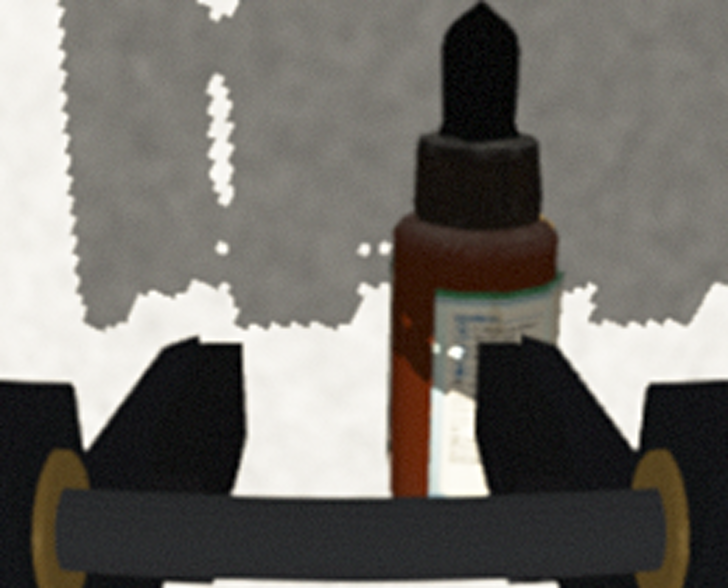

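The bottle has not turned: in the image the right finger's tip, around (480–520,340), overlaps it. I'll check where the fingers are from depth.

Run:
```python
from h import *
c=cap('wrist');W=wpts(c);s=status.sense();M=R.from_rotvec(s['eef_rot']).as_matrix()
def T(v,u): return ((W[v,u]-s['position'])@M).round(1)
f=lambda x,y:(int(120+y/2.8),int(150+x/2.8))
for n,x,y in (('Lfing tip',225,350),('Lf',200,400),('Lf edge',235,430),('Rtip',495,350),('R',520,400),('Rr',490,430),('bottle',420,430),('bottle label',455,460),('collar',480,180),('body top',475,240),('bulb',480,60),('bar',360,520),('board',300,250)):
    print(n,T(*f(x,y)),W[f(x,y)].round(1))
```

```text
Lfing tip [  8.5 -23.8 -35. ] [563.2 240.2 128.5]
Lf [  8.3 -25.3 -52.9] [562.4 241.4 146.4]
Lf edge [  0.3 -21.1 -47.9] [557.  234.2 141.4]
Rtip [  8.   22.2 -33.8] [582.9 198.6 127.4]
R [  8.6  23.4 -53.5] [583.9 197.8 147.1]
Rr [  1.1  20.  -49.3] [575.7 197.5 142.9]
bottle [-14.   11.  -21.1] [558.2 199.1 114.7]
bottle label [-18.4  17.3 -25.5] [556.9 191.5 119. ]
collar [ 35.1  20.3 -21. ] [606.4 212.1 114.5]
body top [ 24.6  19.6 -21.7] [596.6 208.2 115.2]
bulb [ 55.9  20.4 -15.9] [625.2 221.1 109.5]
bar [  26.    -0.8 -111.3] [589.  227.2 204.8]
board [ 12.7 -13.6  10. ] [571.5 232.8  83.5]
```

The visible finger ends lie about 34 mm behind the TCP (z≈127), so they passed over the 119 mm high bottle. I'll go back over it, open, and measure the finger ends.

Request:
{"fn": "send_rows", "kwargs": {"targets": [[0,0.025,0,0],[0,0.025,0,0],[0,0,0,0],[0,0,0,0]], "claw": -0.36}}

```text
time_s: 4.65
position: [574.9, 196.5, 93.5]
eef_rot: [3.062, 0.702, -0.0]
contact_force: [0.6, -1.3, 0.4]
grip_width: 60.2
gripper_force: 0.0
```

Run:
```python
from h import *
c=cap('wrist');W=wpts(c);s=status.sense();M=R.from_rotvec(s['eef_rot']).as_matrix()
T=(W-s['position'])@M
I=c['image'].max(2)
for sg in (-1,1):
    m=(I<50)&(T[...,1]*sg>24)&(T[...,1]*sg<50)&(abs(T[...,0])<25)&(T[...,2]>-90)
    P=T[m];print(sg,m.sum(),P.min(0),P.max(0),np.percentile(P,[50,90,99],axis=0))
print(s['position'],s['grip_width'],s['contact_force'],s['joint_positions'])
```

```text
-1 2738 [-10.62817518 -46.75538259 -89.96796672] [ 10.68774078 -29.43819773 -31.12372958] [[  8.26754451 -36.25748565 -61.46989895]
 [  9.94327025 -30.08696064 -40.69011803]
 [ 10.38032225 -29.62814113 -33.34620491]]
1 2723 [-11.3135721   29.55515946 -89.99582826] [ 10.76921923  46.77167926 -30.48774214] [[  8.18989453  36.53619489 -61.46315155]
 [  9.87537568  42.56670787 -40.89915429]
 [ 10.34894151  45.49734897 -33.2612247 ]]
[574.61622769 197.2571445   93.61278707] 60.125052079534875 [-0.3149409  -0.02681046 -0.14025075] [-0.10480355  0.64266945 -0.41816101  1.71965926  0.32977909  0.84942858
 -1.78818966]
```

Request:
{"fn": "send_rows", "kwargs": {"targets": [[0,0,0.02,0],[0,0,0.02,0],[0,0,0.02,0],[0,0,0.01,0],[0,0,0,0]]}}

```text
time_s: 5.2
position: [573.8, 197.3, 64.5]
eef_rot: [3.061, 0.704, -0.003]
contact_force: [0.3, -0.1, -0.3]
grip_width: 60.0
gripper_force: 0.0
```

```bash
cat >> h.py <<'E'
def fing(c=None):
    c=c or cap('wrist');W=wpts(c);s=status.sense();M=R.from_rotvec(s['eef_rot']).as_matrix()
    T=(W-s['position'])@M;I=c['image'].max(2);g=s['grip_width']/2
    for sg in (-1,1):
        m=(I<50)&(T[...,1]*sg>g-6)&(T[...,1]*sg<g+25)&(abs(T[...,0])<25)&(T[...,2]>-90)
        print('finger',sg,'end tool z',np.percentile(T[m][:,2],99.5).round(1))
    # bottle: top of body in tool frame
    m=(W[...,2]>100)&(W[...,2]<123)&(abs(T[...,1])<g-2)&(T[...,0]>-40)&(T[...,0]<90)
    if m.sum()>50:
        P=T[m];print('bottle tool y',[(x,np.percentile(P[abs(P[:,0]-x)<5][:,1],[3,97]).round(1).tolist()) for x in (-10,0,10,20,35,55) if (abs(P[:,0]-x)<5).sum()>10])
    print(s['time_s'],s['position'],s['grip_width'],s['contact_force'])
    return c,W,T
E
python3 - <<'E'
from h import *
fing()
E
```

```text
finger -1 end tool z -31.2
finger 1 end tool z -31.2
bottle tool y [(-10, [-13.7, 18.2]), (0, [-13.5, 17.4]), (10, [-13.4, 17.2]), (20, [-12.8, 16.2]), (35, [-9.3, 12.9]), (55, [-5.0, 8.5])]
5.25 [574.23734471 197.40629247  65.1163933 ] 59.850038696561775 [ 0.67528003 -0.28037267  0.32734637]
```

There is no contact with the TCP below board level, so the real tips are 31 mm behind the TCP. They are now at z≈96 with the bottle centred. Lower 3 mm, narrow and roll.

Request:
{"fn": "send_rows", "kwargs": {"targets": [[0,0,0.008,0],[0,0,0,0],[0,0,0,0],[0,-0.01,0,0],[0,-0.01,0,0],[0,-0.01,0,0],[0,-0.01,0,0],[0,-0.01,0,0],[0,0,0,0],[0,0,0,0]], "claw": 0.07}}

```text
time_s: 6.25
position: [565.8, 215.4, 62.4]
eef_rot: [3.062, 0.704, -0.0]
contact_force: [0.5, -0.3, 0.2]
grip_width: 41.1
gripper_force: 0.0
```

Run:
```python
from h import *
c,W,T=fing()
cv2.imwrite('pics/w4.png',cv2.resize(c['image'][120:330,150:410,::-1],None,fx=2.8,fy=2.8,interpolation=2))
```

```text
finger -1 end tool z -32.1
finger 1 end tool z -32.1
bottle tool y [(-10, [-17.8, 12.7]), (0, [-17.3, 11.9]), (10, [-17.5, 12.0]), (20, [-17.4, 10.6]), (35, [-15.0, 7.1]), (55, [-10.6, 2.8])]
6.3 [565.92269999 215.22537432  62.39189174] 41.1174848863461 [ 0.2663714  -0.1992616  -0.36494692]
```

View pics/w4.png

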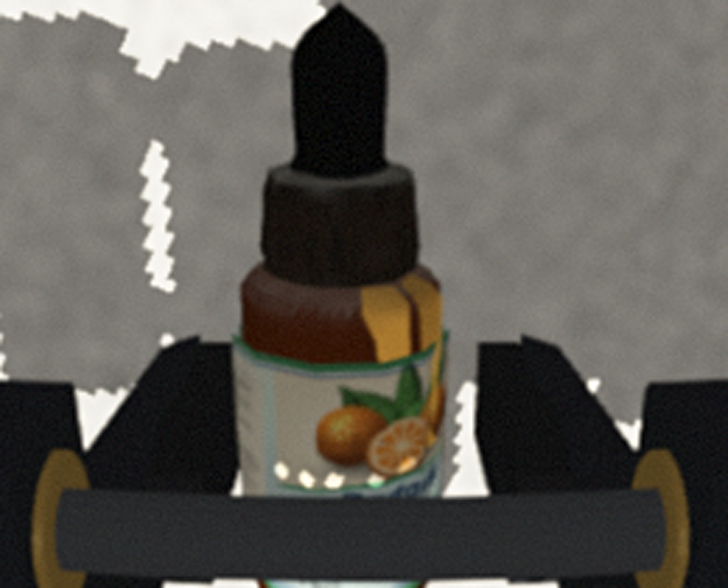

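The front has come into view: fruit at (315–445, 430) and the front panel's left border at x≈272 (about −41°), with its centre still right of the top. I'll roll about 7 mm more, slowly, then unroll the label numerically.

Request:
{"fn": "send_rows", "kwargs": {"targets": [[0,-0.008,0,0],[0,-0.006,0,0],[0,-0.005,0,0],[0,-0.005,0,0],[0,-0.005,0,0],[0,-0.004,0,0],[0,0,0,0],[0,0,0,0]]}}

```text
time_s: 7.1
position: [560.1, 227.2, 62.4]
eef_rot: [3.062, 0.704, 0.0]
contact_force: [0.1, -0.8, -0.5]
grip_width: 41.3
gripper_force: 0.0
```

```bash
cat >> h.py <<'E'
def unroll(c,T,name,ax0=-25,ax1=35,yfit=None):
    """unrolled label: rows=axial tool x (cap at top), cols=angle -75..75 deg (right = tool +y)"""
    W=wpts(c);s=status.sense();M=R.from_rotvec(s['eef_rot']).as_matrix();K=c['intrinsics'];E=c['extrinsics']
    m=(W[...,2]>100)&(W[...,2]<123)&(abs(T[...,1])<s['grip_width']/2-1)&(T[...,0]>-15)&(T[...,0]<20)
    # cylinder fit to depth points: radius 17, axis height 102
    P=T[m];zc=(M.T@(np.array([0,0,102])-s['position']*[0,0,1]))[2]
    from scipy.optimize import least_squares
    f=lambda p:np.hypot(P[:,1]-p[0]-p[1]*P[:,0],P[:,2]-zc-p[2])-17
    p=least_squares(f,[0,0,0],loss='soft_l1').x;print('axis y,slope,dz',p.round(3))
    th=np.radians(np.arange(-80,81,.5));xs=np.arange(ax1,ax0,-.2)
    TH,X=np.meshgrid(th,xs)
    Q=np.stack([X,p[0]+p[1]*X+17*np.sin(TH),zc+p[2]-17*np.cos(TH)],-1)
    C=((Q@M.T+s['position'])-E[:3,3])@E[:3,:3]
    r=np.hypot(C[...,0],C[...,1]);t=np.arctan2(r,C[...,2])
    u=(K[0,2]+K[0,0]*t*C[...,0]/r).astype('f4');v=(K[1,2]+K[1,1]*t*C[...,1]/r).astype('f4')
    o=cv2.remap(c['image'],u,v,cv2.INTER_LINEAR);cv2.imwrite('pics/'+name,cv2.resize(o,None,fx=2,fy=2)[:,:,::-1]);return o
E
python3 - <<'E'
from h import *
c,W,T=fing();unroll(c,T,'u1.png')
E
```

```text
finger -1 end tool z -32.0
finger 1 end tool z -32.2
bottle tool y [(-10, [-14.5, 17.9]), (0, [-14.3, 17.0]), (10, [-14.1, 17.0]), (20, [-12.6, 16.0]), (35, [-9.3, 12.7]), (55, [-5.0, 7.9])]
7.15 [560.11594275 227.16176806  62.41568772] 41.36625105082784 [ 0.7409191   0.59526026 -0.40043467]
axis y,slope,dz [1.666 0.006 0.47 ]
```

View pics/u1.png

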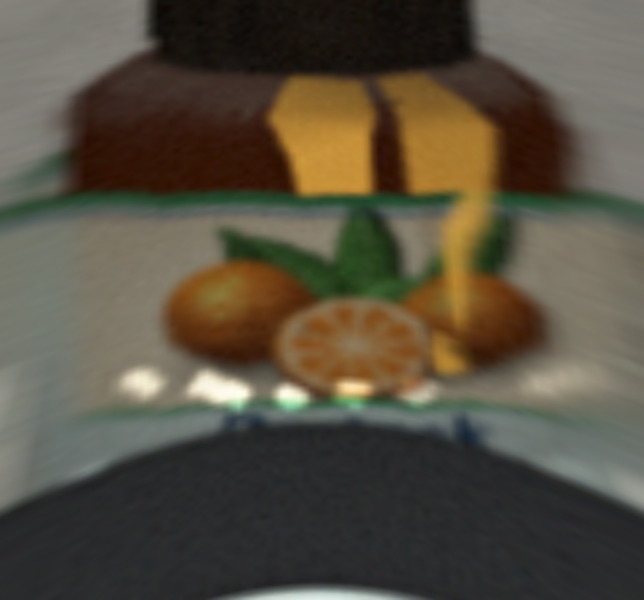

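The unrolled label at 4 px/° has its top at x=320. The fruit picture, panel and text are all centred at x≈355, so about 8.5° is left, or 2.5 mm more plus a 2 mm gap. Creep.

Request:
{"fn": "send_rows", "kwargs": {"targets": [[0,-0.004,0,0],[0,-0.002,0,0],[0,-0.001,0,0],[0,-0.001,0,0],[0,-0.001,0,0],[0,-0.001,0,0],[0,0,0,0],[0,0,0,0]]}}

```text
time_s: 7.95
position: [558.3, 230.9, 62.4]
eef_rot: [3.062, 0.704, -0.0]
contact_force: [0.5, -0.6, -0.8]
grip_width: 40.6
gripper_force: 0.0
```

```bash
cat >> h.py <<'E'
def ang(c,T,name):
    a=cv2.imread('pics/u1.png');a=cv2.resize(a,None,fx=.5,fy=.5)
    o=unroll(c,T,name)[:,:,::-1].copy();p=a[112:178,80:215];r=cv2.matchTemplate(o,p,cv2.TM_CCOEFF_NORMED)
    _,s,_,l=cv2.minMaxLoc(r);print('shift deg',(l[0]-80)/2,'row',l[1]-112,'score',s,'-> front at',8.5+(l[0]-80)/2)
E
python3 - <<'E'
from h import *
c,W,T=fing();ang(c,T,'u2.png')
E
```

```text
finger -1 end tool z -32.0
finger 1 end tool z -32.0
bottle tool y [(-10, [-13.9, 17.7]), (0, [-13.5, 17.2]), (10, [-13.3, 17.4]), (20, [-11.6, 16.8]), (35, [-8.4, 13.6]), (55, [-3.7, 9.3])]
8.0 [558.3204797  230.83792404  62.39650541] 41.13779677583932 [-0.69337488  0.20144336  0.56869425]
axis y,slope,dz [2.839 0.009 0.458]
shift deg -10.0 row 0 score 0.9955370426177979 -> front at -1.5
```

The front is at −1.5°, close enough to straight up. I'll open, lift clear and travel above the handle, turning to line up with it.

Request:
{"fn": "send_rows", "kwargs": {"targets": [[0,0,0,0],[0,0,0,0],[0,0,-0.03,0],[0,0,-0.07,0],[0,0,-0.1,0],[0,0,-0.1,0],[0,0,-0.1,0],[0,0,-0.1,0.033],[0,0,-0.07,0.033],[0,0,-0.02,0.033]], "claw": -0.36}}

```text
time_s: 9.0
position: [559.7, 232.0, 303.5]
eef_rot: [-3.132, -0.215, -0.01]
contact_force: [0.2, 0.7, -0.2]
grip_width: 60.1
gripper_force: 0.0
```

Run:
```python
from h import *
c=cap('wrist');bottle(c,75,(560,228),235)
```

```text
board 84.89752445196498 top 119.38076104635904 axis deg 26.527776460068033 len 101.88384327188845 width 33.82315440066691 mid [554.42054898 225.40281016]
mid in tool [ -7.24343875   6.14307763 201.11145838] tool x deg 7.557769180518137 [559.61067564 231.89414425 303.16398451]
```

Request:
{"fn": "send_rows", "kwargs": {"targets": [[-0.045,0.105,0,0],[-0.045,0.105,0,0],[-0.045,0.105,0,0],[-0.045,0.105,0,0],[-0.045,0.105,0,0],[-0.045,0.105,0,0],[-0.045,0.105,0,0],[-0.045,0.105,0,0],[-0.045,0.105,0,0],[0,0,0,0]]}}

```text
time_s: 10.05
position: [448.3, -172.6, 298.3]
eef_rot: [3.132, 0.209, -0.003]
contact_force: [0.3, 0.4, -0.0]
grip_width: 60.3
gripper_force: 0.0
```

Run:
```python
from h import *
c=cap('wrist');W=wpts(c);s=status.sense();M=R.from_rotvec(s['eef_rot']).as_matrix()
I=c['image'].max(2);G=(474,-162,174)
m=(I<70)&(np.linalg.norm(W-G,axis=-1)<65)&(W[...,2]>135)&(W[...,2]<215)
P=W[m];print(m.sum());ctr=np.median(P,0);_,_,V=np.linalg.svd(P-ctr,full_matrices=False);a=V[0]*np.sign(V[0][0]);t=(P-ctr)@a
print('handle',a,'az',np.degrees(np.arctan2(a[1],a[0])),'elev',np.degrees(np.arcsin(a[2])),'ends',ctr+a*np.percentile(t,.5),ctr+a*np.percentile(t,99.5),np.percentile(t,[.5,99.5]))
n=np.array([-a[1],a[0],0]);n/=np.linalg.norm(n);w=(P-ctr)@n;print('width',np.percentile(w,[1,99]),'centre line xy shift',(np.percentile(w,1)+np.percentile(w,99))/2*n)
for lo in range(430,530,10):
    q=P[abs(P[:,0]-lo)<3]
    if len(q)>5: print(lo,len(q),'y',np.percentile(q[:,1],[2,98]).round(1),'ztop',np.percentile(q[:,2],95).round(1))
print(s['time_s'],s['position'],'tool x deg',np.degrees(np.arctan2(M[1,0],M[0,0])),s['joint_positions'])
```

```text
999
handle [ 0.80301343  0.12512736 -0.58267707] az 8.856733372528646 elev -35.63905459187241 ends [ 440.45434585 -168.06638963  201.4439601 ] [ 509.18143131 -157.35718058  151.57468639] [-34.82204132  50.76442896]
width [-6.37296719  5.38128311] centre line xy shift [ 0.07634197 -0.48992983 -0.        ]
440 62 y [-173.2 -163.2] ztop 201.0
450 104 y [-173.  -160.9] ztop 197.3
460 107 y [-171.7 -159.5] ztop 191.6
470 91 y [-169.4 -157.9] ztop 183.2
480 79 y [-167.3 -157.4] ztop 176.1
490 60 y [-164.9 -156.9] ztop 168.1
500 69 y [-164.5 -154.4] ztop 160.6
510 23 y [-162.4 -154.4] ztop 154.5
10.1 [ 449.65410508 -168.89433626  298.35350372] tool x deg 7.8377918027403455 [ 0.46077652  0.15947701 -0.21966052  1.85110266  0.0389661   1.13562317
 -1.20663757]
```

The handle is confirmed: azimuth 8.5°, slope 35.6°, 12 mm wide, middle axis ≈ (475, −163, 172). I'll descend with the handle about 48 mm behind the TCP, which is mid-pad.

Request:
{"fn": "send_rows", "kwargs": {"targets": [[0.065,-0.005,0.1,0],[0,0,0.1,0],[0,0,0.1,0],[0,0,0.08,0],[0,0,0.035,0],[0,0,0.02,0],[0,0,0,0]]}}

```text
time_s: 10.8
position: [476.3, -159.1, 123.8]
eef_rot: [-3.132, -0.225, 0.002]
contact_force: [-0.1, 0.5, 0.1]
grip_width: 60.2
gripper_force: 0.0
```

```bash
cat >> h.py <<'E'
def glass(c=None,dz=(-25,25)):
    """handle direction seen by wrist, in tool frame: bright rim + dark handle ahead of grip"""
    c=c or cap('wrist');W=wpts(c);s=status.sense();M=R.from_rotvec(s['eef_rot']).as_matrix();T=(W-s['position'])@M
    I=c['image'].astype(int);sp=I.max(2)-I.min(2)
    h=(I.max(2)<60)&(abs(T[...,1])<9)&(T[...,0]>12)&(T[...,0]<46)&(T[...,2]>-80)&(T[...,2]<10)
    r=(I.max(2)>110)&(sp<25)&(abs(T[...,1])<42)&(T[...,0]>38)&(T[...,0]<125)&(W[...,2]>100)&(T[...,2]>-90)
    for n,m in (('handle',h),('rim',r)):
        P=T[m];print(n,m.sum())
        if m.sum()>30:
            ctr=np.median(P,0)
            if n=='handle':
                q=np.linalg.lstsq(np.c_[P[:,0],np.ones(len(P))],P[:,1:],rcond=None)[0];print(' y,z vs x slope deg',np.degrees(np.arctan(q[0])),'at x=0',q[1],'x range',np.percentile(P[:,0],[1,99]))
            else:
                A=np.c_[P[:,:2],np.ones(len(P))];k=np.ones(len(P),bool)
                for _ in range(5):
                    q=np.linalg.lstsq(A[k],P[k,2],rcond=None)[0];e=P[:,2]-A@q;k=abs(e)<max(2,np.median(abs(e))*2)
                print(' plane tilt deg x,y',np.degrees(np.arctan(q[:2])),'n',k.sum(),'range',np.percentile(P[k],[1,99],axis=0).round(1).tolist())
    print(s['time_s'],s['position'],s['grip_width'],s['gripper_force'],s['contact_force'])
    return c,W,T
E
python3 - <<'E'
from h import *
c,W,T=glass();cv2.imwrite('pics/w5.png',c['image'][:,:,::-1])
E
```

```text
handle 1044
 y,z vs x slope deg [-0.24927391 34.22329245] at x=0 [  2.82725475 -49.05117606] x range [12.19281661 32.62044119]
rim 2285
 plane tilt deg x,y [35.16289192 -0.52778522] n 2174 range [[38.2, -33.0, -21.1], [90.7, 37.7, 16.4]]
10.85 [ 476.91735979 -159.63745773  124.71803422] 60.17617474606664 0.0 [-0.20492271  0.93877993  0.51936003]
```

The handle slopes 34°, its top is 49 mm behind the TCP and it is 2.8 mm off in y. I'll correct that, lower 3 mm and grip.

Request:
{"fn": "send_rows", "kwargs": {"targets": [[0,0.007,0.0075,0],[0,0,0,0],[0,0,0,0],[0,0,0,0],[0,0,0,0],[0,0,0,0],[0,0,0,0]], "claw": 1, "force": 40}}

```text
time_s: 11.55
position: [476.9, -163.3, 121.5]
eef_rot: [3.134, 0.221, 0.0]
contact_force: [0.5, -0.7, 0.6]
grip_width: 11.5
gripper_force: 40.0
```

Run:
```python
from h import *
glass()
```

```text
handle 1101
 y,z vs x slope deg [-0.73031632 34.46807508] at x=0 [ -0.46989499 -52.81908982] x range [12.21672009 32.97508944]
rim 2525
 plane tilt deg x,y [35.26507371 -0.80661276] n 2343 range [[38.2, -36.9, -25.0], [91.1, 34.0, 12.9]]
11.6 [ 476.89321692 -163.30004409  121.45197082] 10.964186417520065 39.98713608831167 [-0.56408604  0.36945463  2.0457272 ]
```

Gripped. Draw 60 mm along the handle, up the 35° slope.

Request:
{"fn": "send_rows", "kwargs": {"targets": [[-0.0154,0,-0.01075,0],[-0.0154,0,-0.01075,0],[-0.0154,0,-0.01075,0],[-0.0154,0,-0.01075,0],[-0.0154,0,-0.01075,0],[-0.0154,0,-0.01075,0],[-0.0154,0,-0.01075,0],[-0.0154,0,-0.01075,0],[0,0,0,0],[0,0,0,0]]}}

```text
time_s: 12.6
position: [428.0, -170.3, 155.9]
eef_rot: [3.134, 0.221, 0.0]
contact_force: [0.9, 0.0, -0.5]
grip_width: 11.2
gripper_force: 40.0
```

Run:
```python
from h import *
c,W,T=glass();cv2.imwrite('pics/w6.png',c['image'][:,:,::-1])
```

```text
handle 1099
 y,z vs x slope deg [-0.53591685 33.73377834] at x=0 [ -0.40212124 -52.5075654 ] x range [12.17092088 33.06867361]
rim 3035
 plane tilt deg x,y [35.1054343  -0.79161579] n 2753 range [[38.2, -36.8, -24.9], [90.9, 34.0, 12.6]]
12.65 [ 428.18399641 -170.23704705  155.79789121] 11.25965510006482 39.98626917600632 [ 0.21901557  0.38938329 -0.59851878]
```

Drawn with no slip. Now I lower the handle so the lens pivots up on the stand's top edge.

Request:
{"fn": "send_rows", "kwargs": {"targets": [[0,0,0.01,0],[0,0,0.01,0],[0,0,0.01,0],[0,0,0.01,0],[0,0,0.01,0],[0,0,0.01,0],[0,0,0,0]]}}

```text
time_s: 13.35
position: [428.0, -170.1, 131.3]
eef_rot: [-3.134, -0.221, 0.0]
contact_force: [0.4, 1.1, 1.4]
grip_width: 11.1
gripper_force: 40.0
```

Run:
```python
from h import *
c,W,T=glass()
```

```text
handle 1264
 y,z vs x slope deg [-0.43133502 20.37585482] at x=0 [ -0.38735502 -51.50413616] x range [12.22941544 36.3483421 ]
rim 5236
 plane tilt deg x,y [21.62625997 -0.50962884] n 4837 range [[38.5, -36.7, -35.5], [103.3, 34.5, -9.2]]
13.4 [ 428.19647457 -170.10874632  131.60281315] 11.076622368681084 39.99113090336323 [0.2859447  0.37203513 1.2019544 ]
```

Request:
{"fn": "send_rows", "kwargs": {"targets": [[0,0,0.01,0],[0,0,0.01,0],[0,0,0.01,0],[0,0,0.01,0],[0,0,0.01,0],[0,0,0.01,0],[0,0,0,0]]}}

```text
time_s: 14.1
position: [427.7, -170.0, 107.1]
eef_rot: [-3.133, -0.221, 0.002]
contact_force: [0.2, 0.3, 1.3]
grip_width: 11.1
gripper_force: 39.5
```

Run:
```python
from h import *
c,W,T=glass()
```

```text
handle 1448
 y,z vs x slope deg [-0.24453973  5.88539441] at x=0 [ -0.35400443 -53.49225974] x range [12.28703264 38.49782096]
rim 7236
 plane tilt deg x,y [ 6.3582487  -0.35411988] n 6798 range [[40.8, -36.4, -48.3], [110.7, 34.8, -38.8]]
14.15 [ 427.80038988 -170.10075619  107.37650876] 11.119468446778242 39.57499958574772 [-0.28563174 -0.49974648  0.02767252]
```

Request:
{"fn": "send_rows", "kwargs": {"targets": [[0,0,0.01,0],[0,0,0.01,0],[0,0,0.006,0],[0,0,0,0],[0,0,0,0]]}}

```text
time_s: 14.65
position: [427.9, -170.2, 97.3]
eef_rot: [-3.134, -0.221, 0.001]
contact_force: [-1.7, -0.6, 2.4]
grip_width: 11.0
gripper_force: 39.2
```

Request:
{"fn": "send_rows", "kwargs": {"targets": [[0,0,-0.02,0],[0,0,-0.06,0],[0,0,-0.1,0],[0,0,-0.1,0],[0,0,-0.08,0],[0,0,-0.04,0],[0,0,0,0]], "force": 55}}

```text
time_s: 15.35
position: [429.7, -170.5, 260.1]
eef_rot: [3.132, 0.221, 0.008]
contact_force: [-0.3, -0.2, -1.3]
grip_width: 10.8
gripper_force: 54.5
```

Run:
```python
from h import *
c,W,T=glass();M=R.from_rotvec(status.sense()['eef_rot']).as_matrix();print(M.round(4),status.sense()['joint_positions'])
```

```text
handle 1519
 y,z vs x slope deg [-0.10462847  2.79845205] at x=0 [ 4.48720421e-03 -5.61070394e+01] x range [12.25379279 39.59254651]
rim 7874
 plane tilt deg x,y [ 3.05822487 -0.26427002] n 7295 range [[42.2, -36.1, -53.3], [112.5, 35.6, -47.4]]
15.4 [ 428.58346892 -170.26416574  258.24833663] 10.769370897901839 54.47551153600216 [-0.92261458 -0.38788259 -0.88271995]
[[ 9.901e-01  1.406e-01  2.100e-03]
 [ 1.406e-01 -9.901e-01 -8.000e-04]
 [ 1.900e-03  1.100e-03 -1.000e+00]] [ 0.49075192  0.1625305  -0.23403334  1.94973463  0.04401943  1.03190468
 -1.19251008]
```

The lens droops 3°. I'll press it once more on the stand edge to trim, then lift gently.

Request:
{"fn": "send_rows", "kwargs": {"targets": [[0,0,0.1,0],[0,0,0.1,0],[0,0,0.1,0],[0,0,0.06,0],[0,0,0.02,0],[0,0,0.015,0],[0,0,0.01,0],[0,0,0.01,0],[0,0,0.005,0],[0,0,0,0]]}}

```text
time_s: 16.4
position: [428.7, -170.4, 89.9]
eef_rot: [3.133, 0.221, 0.002]
contact_force: [-2.1, 0.0, 4.4]
grip_width: 10.8
gripper_force: 53.9
```

Run:
```python
from h import *
c,W,T=glass()
```

```text
handle 1479
 y,z vs x slope deg [-0.45787543 -4.86037733] at x=0 [ -0.40060671 -55.09021455] x range [12.35223834 38.33475149]
rim 8703
 plane tilt deg x,y [-5.39945035 -0.08894004] n 8207 range [[41.1, -36.9, -64.6], [110.3, 34.3, -56.0]]
16.45 [ 428.66372108 -170.40776126   89.92541246] 10.766691386279971 53.883210606873035 [-1.32573729  0.27549584  4.45898352]
```

Request:
{"fn": "send_rows", "kwargs": {"targets": [[0,0,-0.01,0],[0,0,-0.02,0],[0,0,-0.03,0],[0,0,-0.04,0],[0,0,-0.03,0],[0,0,-0.01,0],[0,0,0,0]]}}

```text
time_s: 17.15
position: [428.5, -170.4, 146.1]
eef_rot: [3.133, 0.221, 0.002]
contact_force: [0.2, -1.1, 0.1]
grip_width: 11.0
gripper_force: 54.4
```

Run:
```python
from h import *
c,W,T=glass()
```

```text
handle 1508
 y,z vs x slope deg [-0.26559054 -0.08322538] at x=0 [ -0.18579269 -55.58223085] x range [12.42442528 38.89819811]
rim 7993
 plane tilt deg x,y [-0.33432756 -0.1651582 ] n 7537 range [[41.7, -36.5, -56.0], [111.8, 35.2, -52.4]]
17.2 [ 428.07578284 -170.30376711  145.51675232] 10.574925864897155 54.37238719314337 [ 0.76862403  0.08527453 -0.8484239 ]
```

The glass is level to 0.3° and everything is cleared at this height. I'll carry it over to the bottle smoothly, then turn to about 22° azimuth.

Request:
{"fn": "send_rows", "kwargs": {"targets": [[0.0106,-0.0356,0,0],[0.0212,-0.0711,0,0],[0.0318,-0.1067,0,0],[0.0345,-0.1156,0,0],[0.0345,-0.1156,0,0],[0.0345,-0.1156,0,0],[0.0318,-0.1067,0,0],[0.0265,-0.0889,0,0],[0.0212,-0.0711,0,0],[0.0133,-0.0445,0,0]]}}

```text
time_s: 18.2
position: [481.4, 192.4, 144.6]
eef_rot: [-3.133, -0.226, 0.002]
contact_force: [-0.1, 0.3, -1.6]
grip_width: 10.6
gripper_force: 54.4
```

Request:
{"fn": "send_rows", "kwargs": {"targets": [[0.0053,-0.0178,0,-0.01],[0,0,0,-0.02],[0,0,0,-0.02],[0,0,0,-0.02],[0,0,0,-0.008],[0,0,0,0],[0,0,0,0]]}}

```text
time_s: 18.9
position: [483.1, 196.3, 145.2]
eef_rot: [3.083, 0.6, -0.001]
contact_force: [0.0, -0.0, -0.3]
grip_width: 10.5
gripper_force: 54.4
```

```bash
cat >> h.py <<'E'
def lens(c,T):
    from scipy.optimize import least_squares
    I=c['image'].astype(int);sp=I.max(2)-I.min(2)
    m=(I.max(2)>110)&(sp<25)&(abs(T[...,1])<45)&(T[...,0]>35)&(T[...,0]<130)&(T[...,2]>-64)&(T[...,2]<-40)
    P=T[m];ctr=np.array([77,0.]);d=P[:,:2]-ctr;a=np.degrees(np.arctan2(d[:,1],d[:,0]));r=np.hypot(*d.T);o=[]
    for k in range(-130,131,10):
        s=abs(a-k)<5
        if s.sum()>15: o.append(P[s][r[s]>=np.percentile(r[s],96)][:,:2].mean(0))
    o=np.array(o);q=least_squares(lambda p:np.hypot(o[:,0]-p[0],o[:,1]-p[1])-p[2],[77,0,37],loss='soft_l1').x
    s=status.sense();M=R.from_rotvec(s['eef_rot']).as_matrix();L=np.array([q[0],q[1],np.median(P[:,2])])
    print('lens tool',L,'r',q[2],'world',M@L+s['position']);return L
E
python3 - <<'E'
from h import *
c,W,T=glass();L=lens(c,T)
s=status.sense();M=R.from_rotvec(s['eef_rot']).as_matrix()
print('bottle rel lens in tool',M.T@(np.array([554.4,225.4,102])-s['position'])-L,np.degrees(np.arctan2(M[1,0],M[0,0])))
E
```

```text
handle 1434
 y,z vs x slope deg [-0.13226337 -0.32655153] at x=0 [ -0.41661059 -54.82175256] x range [12.26906789 38.63011743]
rim 10135
 plane tilt deg x,y [-0.12134992 -0.15002096] n 7999 range [[41.2, -36.6, -55.1], [112.1, 34.9, -51.5]]
18.95 [483.109752   196.43665612 145.26425595] 10.450009075948998 54.37246271409094 [ 0.4422627  -0.44167723 -0.41310185]
lens tool [ 76.04691037  -0.49625683 -53.26356921] r 37.27687681248554 world [553.42235161 225.46077555 198.5007611 ]
bottle rel lens in tool [ 0.91756533  0.40905283 96.50050327] 22.05044985172999
```

The lens is 1 mm off the label centre and level. I'll raise it 4 mm, settle and check.

Request:
{"fn": "send_rows", "kwargs": {"targets": [[0.0025,0,-0.01,0],[0,0,0,0],[0,0,0,0],[0,0,0,0],[0,0,0,0],[0,0,0,0]]}}

```text
time_s: 19.55
position: [484.0, 197.2, 149.3]
eef_rot: [3.083, 0.602, -0.0]
contact_force: [-0.7, -0.0, -1.2]
grip_width: 10.5
gripper_force: 54.4
```

Run:
```python
from h import *
c,W,T=glass();L=lens(c,T)
a=cap('scene')['image'];b=cap('side')['image']
im=[cv2.resize(x,(400,400),interpolation=2) for x in (a[250:370,120:240],b[290:410,210:330])]
cv2.imwrite('pics/f.png',np.hstack(im)[:,:,::-1])
```

```text
handle 1434
 y,z vs x slope deg [-0.30492769 -0.17218373] at x=0 [ -0.48130846 -55.00367533] x range [12.23769094 38.67634494]
rim 10042
 plane tilt deg x,y [-0.17685674 -0.12733716] n 7988 range [[41.3, -36.7, -55.2], [112.2, 34.7, -51.6]]
19.6 [483.98633388 197.18043144 149.3303237 ] 10.54854282834897 54.3722812179476 [ 0.47978428 -0.13704394 -0.7259721 ]
lens tool [ 76.1488233   -0.69421196 -53.38486203] r 37.30199019083689 world [554.28220051 226.49841693 202.69712589]
```

View pics/f.png

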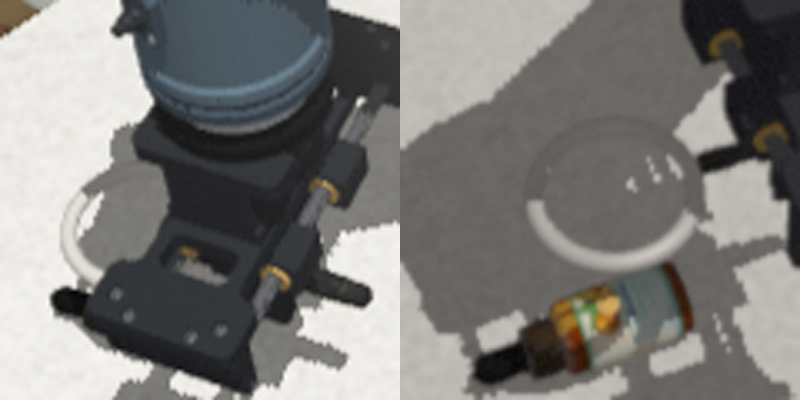

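The side view shows the fruit side up, with the fruit at (595,310), and the lens held level above the bottle at (615,195), clear of everything.

```bash
python3 -c "
from h import *
print(order.hand_in())"
```

```text
the job is handed in; nothing more can be done
None
```

The job is handed in at about 20 s: the bottle lies with its fruit side up (measured 1.5° off vertical), and the reading glass is held level within 0.2°, about 8 cm above the bottle and centred on the label to about 1 mm.

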